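# Tighten the drill chuck on its bit

### The arm

A 7-joint arm with a two-finger parallel gripper is mounted at the origin on the work surface. World frame = base frame: x ahead of the robot, y to its left, z up, the work surface at z = 0. Lengths are in mm, angles in rad, forces in N, time in s.
With the tool pointing down it reaches from about 425 to 975 mm from the base axis. Payload 16.7 kg.
Tool frame: the origin (TCP) lies at the very end of the fingers, on their centre line; the grasp point (between the pads) lies 19 mm behind it (r.hold_point_z is the distance from the TCP to the grasp point, in mm); z points along the fingers, y is the line along which they close (so a half turn about z gives the same grasp; the last joint's range is limited). The gripper opens to 85 mm and grips with 20 to 120 N. Pads are 22 mm wide; open, the fingers measure 114 mm over their backs; the gripper's body (76 mm by 85 mm) begins 54 mm behind the grasp point. The pads swing forward as they close: fully open they stand 13 mm farther back than shut.
Start: joints at [1.101, 0.426, 0.074, 1.606, -0.034, 1.111, -0.067], TCP at [212.172, -640.749, 231.302] pointing down, gripper open.
Joint ranges: [-2.85, 2.85], [-0.5, 2.14], [-1.23, 1.37], [0.21, 2.46], [-1.02, 4.16], [0.16, 2.05], [-2.73, 2.73]. Speed limits (rad/s): [1.89, 1.89, 2.39, 2.39, 3.01, 3.01, 3.01].

### API

Orientations are given as [roll, pitch, yaw] about the fixed x, y, z axes, in that order (R = Rz(yaw) Ry(pitch) Rx(roll)).
In Python, from bench import r gives the robot as it stands. The module is installed in compiled form; this text tells all that it offers.
- The arm moves only by the shell command python3 -m pendant 'ROWS'. ROWS is JSON, a list that holds one entry, the list of rows, each a list of 7 numbers: the turn, a rotation vector about the tool's x, y, z in degrees, then the shift along the tool's x, y, z in m, then the closure, from -1 (fully open) to 1 (shut), so that 0 is half open. In form: [[[rx, ry, rz, tx, ty, tz, fingers], ...]]. A call has exactly 8 rows; each row shifts and turns the commanded pose from where the row before left it, along the tool's axes as they then stand; what a row does not reach is not made up. A row lasts 1/12 s, in which the tool goes at most 41.7 mm and 7.16 degrees, less where a joint would pass 70% of its speed; a pose out of reach is approached as far as the arm can. A call is refused whole if a number of a shift passes 0.0417 or a number of a turn 7.16, either way. A call with a gripper value outside its range is refused whole. The fingers move at their own pace and stop on an object; the grip force is fixed at half the most. Time passes only in rows, so rows that do not move let the fingers close, or fill a call up. It gives the time, the measured TCP pose, the force, the opening and the grip force at its end, in the units of the state.
- r.state(): the state, without advancing time (a new reading comes with each control period).
- r.capture(name): name is "scene" or "top"; returns a dict with "pixels" (384x512x3 uint8, red, green, blue), "fx", "fy", "cx", "cy" (pixels), "world_from_camera" (4x4, takes a point from camera to world coordinates). Camera axes: x right, y up, looking along -z (the intrinsics and any distortion apply to the point x, -y, -z); pixel columns grow to the right and rows downward; lengths in mm; the calibration is good to about 2 mm. A picture is of the moment at which its call begins. There is no depth.
- r.finish_job(): hands the job in; it is judged then, once.
Trained networks look in a picture, given as the dict that the camera call returned (one of the last four; its "shot" number tells which), for a name from the list of things; names that differ only in an ending like _2 or _b are one class to them, and where a whole thing is asked for, a point or a joint stands for the part that bears it (a point fixed in the world has none). Each returns a list of dicts, best first, with "score" (0 to 1); they miss things now and then, are a little off and sometimes report something else, mostly with a low value. They report only what shows in the picture. A call takes as long as a camera call. They do not tell look-alikes from the thing itself.
- r.search_frame(picture, thing): "xy" ([column, row] as shares, 0 to 1, of the picture: columns of its width, rows of its height, amid what is visible of it).
- r.landmark_of(picture, thing): "xy" ([column, row] as shares, 0 to 1, of the picture: columns of its width, rows of its height: a listed point, or the origin of a listed thing).
The state is a dict: "time_s": time; "joint_pos": joint angles; "joint_vel": joint speeds; "joint_efforts": joint torques, N m; "position": TCP position; "tcp_rot": TCP orientation; "force": force on the tool from outside, world axes, zero at the start; "ft_torque": the same for the moment, N m; "grip_width": finger opening in mm; "finger_force": force on a finger pad.
Only numpy, scipy, OpenCV 4.12 (cv2) and the standard library are available. Lean on these libraries where they do the work, as an engineer would, in place of code of your own. Each camera call takes 0.05 s, during which the arm holds its last target. There are 200 camera calls.

### The job

Two compact drills stand nose up in their cradles, and a brass-coloured bit has been dropped loosely into the chuck of the yellow one. Turn the yellow drill's chuck sleeve clockwise, seen from above, until it stops and the jaws grip the bit firmly, with the bit still upright and fully down in the chuck, then let go. Leave the blue drill's chuck alone.

Things in the scene. Friction and masses are not known exactly. Their poses are not given: they have to be found in the camera images.
- yellow_nose (a point): Centre of the top face of the fixed yellow drill's chuck, 179 mm above the table, z up, handle and battery towards +x. The black ribbed round sleeve to turn, 42 mm across, coaxial, spans 4 to 49 mm below this point; the drill under it is 52 to 62 mm across; handle and battery lie over 75 mm below. The jaws rise 4 mm and the bit's tip 25 mm above this point: straddle them.
- yellow_sleeve (a joint): Angle of the yellow drill's sleeve (rad): 0 = jaws fully open, grows turning clockwise seen from above. Starts between 0 and 0.3. Each jaw closes 5 mm per rad, touches the bit at about 0.8, then presses through a spring; hard stop at 1.15. Friction (0.15 N m) keeps it where it is left. One grasp is enough: the whole turn is 0.85 to 1.15 rad.
- bit: Brass-coloured drill bit with dark flutes and a steel point, 10 mm across, 55 mm long, about 36 g, upright and loose in the yellow drill's chuck. Origin at the centre of its lower end, which rests on the floor of the bore, 30 mm below the chuck's top face; z along the bit to the point.
- blue_sleeve (a joint): Angle of the sleeve of the blue drill (rad), 0 at the start and to be left there. The blue drill is the same as the yellow but for its colour and has no bit in its chuck.
Mind the look-alikes: they are no part of the job. What is shaped like the part that bears yellow_nose but orange is not meant.

How it is judged:
By the outcome, as a careful person would: the job done as asked, in the order asked, and still so for the second after the job is handed in, with the robot touching nothing.
It also fails if it takes over 29 s, if anything falls off the work surface, if the arm or the gripper's body presses on something with over 40 N, if the wrist force passes 120 N, or if a joint passes its speed limit or range.

## Working session

There is one attempt and no reset: what is moved stays moved. The work goes in short steps, Python scripts to look and compute and a shell command to move; the robot and the scene stay as the last step left them, time stands still between calls to the robot, and variables do not carry over. Pictures are saved under pics/ and viewed, at most 10 in all, crops included, and the job is handed in when it is done.

```bash
mkdir -p pics; cat > h.py <<'E'
import numpy as np, cv2
from bench import r
def ray(c,uv):
    M=np.array(c["world_from_camera"]); u,v=uv
    d=np.array([(u-c["cx"])/c["fx"],-(v-c["cy"])/c["fy"],-1.0])
    return M[:3,3],M[:3,:3]@d
def atz(c,uv,z):
    o,d=ray(c,uv); return o+d*(z-o[2])/d[2]
def proj(c,p):
    M=np.linalg.inv(np.array(c["world_from_camera"])); q=M[:3,:3]@np.array(p)+M[:3,3]
    return [c["cx"]+c["fx"]*q[0]/-q[2], c["cy"]+c["fy"]*q[1]/q[2]]
E
python3 - <<'E'
from h import *
s=r.state(); print(s["time_s"],s["position"],s["tcp_rot"],s["grip_width"])
ims=[]
for n in("scene","top"):
    c=r.capture(n); p=c["pixels"]; print(n,c["fx"],c["fy"],c["cx"],c["cy"],[k for k in c],np.round(c["world_from_camera"],3).tolist())
    for t in("yellow_nose","bit"):
        for d in r.landmark_of(c,t)[:4]:
            uv=[d["xy"][0]*512,d["xy"][1]*384]; print(t,np.round(uv,1),d["score"],np.round(atz(c,uv,179 if t!="bit" else 149),1))
    ims.append(p)
    cv2.imwrite(f"pics/{n}1.png",p[:,:,::-1])
E
```

```text
0.0 [ 212.06636914 -640.36307776  230.59175953] [-3.14024923e+00  8.82173062e-05  3.19805238e-01] 85.1715954183396
scene 462.53380613350504 462.53380613350504 249.8363577399065 188.04301268158005 ['pixels', 'fx', 'fy', 'cx', 'cy', 'world_from_camera', 'shot'] [[-0.432, -0.486, 0.76, 1291.178], [0.902, -0.231, 0.365, 475.339], [-0.002, 0.843, 0.538, 752.264], [0.0, 0.0, 0.0, 1.0]]
yellow_nose [363.2 259.2] 0.82 [612.5 382.7 179. ]
yellow_nose [341.1 159.7] 0.81 [260.8 238.9 179. ]
yellow_nose [188.8 109.1] 0.77 [ 147.5 -285.7  179. ]
yellow_nose [252.  217.8] 0.66 [584.  140.9 179. ]
bit [253.5 229.5] 0.56 [583.6 144.3 149. ]
top 425.9049145593398 425.9049145593398 260.438329188986 195.3291934053646 ['pixels', 'fx', 'fy', 'cx', 'cy', 'world_from_camera', 'shot'] [[0.0, 0.987, -0.161, 202.933], [-1.0, -0.002, -0.011, 22.066], [-0.011, 0.161, 0.987, 1277.479], [0.0, 0.0, 0.0, 1.0]]
yellow_nose [175.2 238. ] 0.98 [270.7 253.9 179. ]
yellow_nose [378.5 279.7] 0.92 [ 165.6 -263.9  179. ]
yellow_nose [129.4 115.2] 0.84 [602.  388.9 179. ]
yellow_nose [219.5 122.8] 0.76 [579.7 144.4 179. ]
bit [223.5 123.6] 0.42 [587.6 136.7 149. ]
```

View pics/scene1.png

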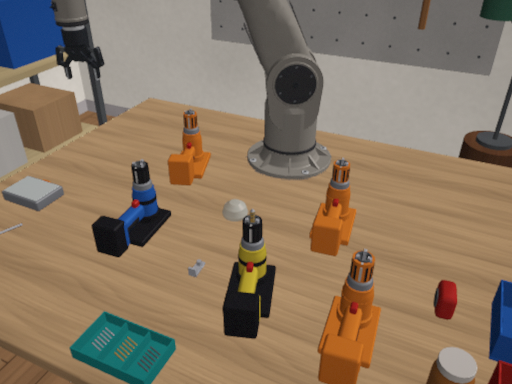

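View pics/top1.png

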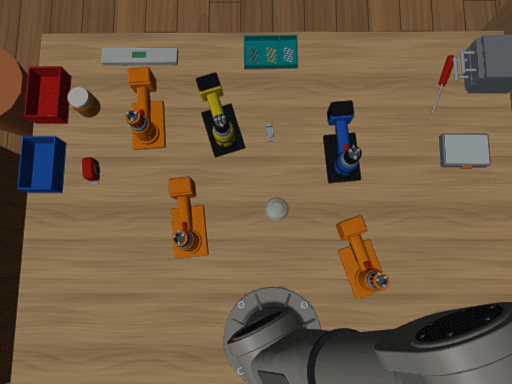

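The scene shows the yellow drill centred near (252,230) with its chuck at (252,218). The top view shows it at about (220,123). The blue drill is at (348,155) in the top view and the three look-alikes are orange. I'll zoom in to refine the nose position.

```bash
cat >> h.py <<'E'
def tri(a,b):
    A=[];y=[]
    for o,d in(a,b):
        d=d/np.linalg.norm(d); P=np.eye(3)-np.outer(d,d); A.append(P); y.append(P@o)
    p=np.linalg.lstsq(np.vstack(A),np.hstack(y),rcond=None)[0]
    return p,[np.linalg.norm(P@p-q) for P,q in zip(A,y)]
E
python3 - <<'E'
from h import *
s=r.capture("scene");t=r.capture("top")
print(tri(ray(s,(252,217.8)),ray(t,(219.5,122.8))))
a=s["pixels"][200:240,227:277];b=t["pixels"][100:140,197:247]
for p in((582,142,179),(582,142,204)): print(np.round(proj(s,p),1),np.round(proj(t,p),1))
im=np.vstack([cv2.resize(x,None,fx=7,fy=7,interpolation=cv2.INTER_CUBIC) for x in(a,b)])
cv2.imwrite("pics/crop.png",im[:,:,::-1])
E
```

```text
(array([581.2439857 , 142.34422296, 177.52649376]), [np.float64(2.469293175272638), np.float64(2.469293175272491)])
[252.9 217.4] [220.4 122. ]
[252.9 207.7] [219.4 118.8]
```

View pics/crop.png

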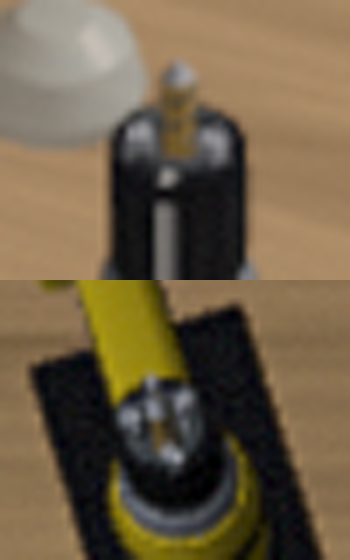

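The two views agree to about 2.5 mm, with the nose near (582,142,179). First I'll rise 40 mm and rotate counter-clockwise, which leaves room for the clockwise turn.

```bash
python3 -m pendant '[[[0,0,-7,0,0,-0.005,-1],[0,0,-7,0,0,-0.005,-1],[0,0,-7,0,0,-0.005,-1],[0,0,-7,0,0,-0.005,-1],[0,0,-7,0,0,-0.005,-1],[0,0,-7,0,0,-0.005,-1],[0,0,-7,0,0,-0.005,-1],[0,0,-7,0,0,-0.005,-1]]]'
cat > go.py <<'E'
from h import *
import sys
def rel(tgt):
    s=r.state(); ro=s["tcp_rot"]; c,si=np.cos(ro[2]),np.sin(ro[2]); d=np.array(tgt)-s["position"]
    R=np.array([[c,si,0],[si,-c,0],[0,0,-1]])
    print("t",s["time_s"],"pos",np.round(s["position"],1),"rpy",np.round(ro,3),"j",np.round(s["joint_pos"],2),"F",np.round(s["force"],1),"T",np.round(s["ft_torque"],2),"w",round(s["grip_width"],1),"ff",s["finger_force"])
    print("tool shift mm",np.round(R.T@d,1))
if __name__=="__main__": rel([float(x) for x in sys.argv[1:4]])
E
python3 go.py 582 142 270
python3 - <<'E'
from h import *
s=r.capture("scene");t=r.capture("top")
print(tri(ray(s,(252.7,219)),ray(t,(219.5,120.5))))
E
```

```text
time_s: 1.07
position: [212.1, -640.7, 271.5]
tcp_rot: [-3.142, -0.0, 1.303]
force: [-0.2, -0.5, -0.1]
grip_width: 85.6
finger_force: 0.0
t 1.0667 pos [ 212.1 -640.7  271.5] rpy [-3.142 -0.     1.303] j [ 1.24  0.4  -0.12  1.55  0.05  1.19  0.85] F [-0.2 -0.5 -0.1] T [-0.03  0.03  0.04] w 85.6 ff 0.0
tool shift mm [852.7 149.7   1.5]
(array([586.48648398, 144.18504224, 178.59370773]), [np.float64(0.42737807696262314), np.float64(0.42737807696247637)])
```

```bash
python3 -m pendant '[[[0,0,0,0.04,0.007,0,-1],[0,0,0,0.04,0.007,0,-1],[0,0,0,0.04,0.007,0,-1],[0,0,0,0.04,0.007,0,-1],[0,0,0,0.04,0.007,0,-1],[0,0,0,0.04,0.007,0,-1],[0,0,0,0.04,0.007,0,-1],[0,0,0,0.04,0.007,0,-1]]]'; python3 go.py 585 143.5 270
```

```text
time_s: 1.83
position: [352.9, -345.9, 271.2]
tcp_rot: [3.141, 0.0, 1.292]
force: [1.8, -0.2, 0.9]
grip_width: 85.5
finger_force: 0.0
t 1.8333 pos [ 352.9 -345.9  271.2] rpy [3.141 0.    1.292] j [ 0.92  0.11 -0.3   1.94  0.04  1.1   0.33] F [ 1.8 -0.2  0.9] T [-0.02 -0.06  0.  ] w 85.5 ff 0.0
tool shift mm [534.4  88.3   1.2]
```

```bash
python3 -m pendant '[[[0,0,0,0.04,0.0065,0,-1],[0,0,0,0.04,0.0065,0,-1],[0,0,0,0.04,0.0065,0,-1],[0,0,0,0.04,0.0065,0,-1],[0,0,0,0.04,0.0065,0,-1],[0,0,0,0.04,0.0065,0,-1],[0,0,0,0.04,0.0065,0,-1],[0,0,0,0.04,0.0065,0,-1]]]'; python3 go.py 585 143.5 270
```

```text
time_s: 2.5
position: [489.4, -51.9, 271.3]
tcp_rot: [3.141, -0.0, 1.291]
force: [1.0, -0.5, -0.2]
grip_width: 85.1
finger_force: 0.0
t 2.5 pos [489.4 -51.9 271.3] rpy [ 3.141 -0.     1.291] j [ 0.52  0.13 -0.59  1.93  0.08  1.11 -0.38] F [ 1.  -0.5 -0.2] T [-0.06 -0.    0.06] w 85.1 ff 0.0
tool shift mm [214.2  38.    1.3]
```

```bash
python3 -m pendant '[[[0,0,0,0.036,0.0065,0,-1],[0,0,0,0.036,0.0065,0,-1],[0,0,0,0.036,0.0065,0,-1],[0,0,0,0.036,0.0065,0,-1],[0,0,0,0.036,0.0065,0,-1],[0,0,0,0.034,0.0055,0,-1],[0,0,0,0,0,0,-1],[0,0,0,0,0,0,-1]]]'; python3 go.py 585 143.5 230
python3 - <<'E'
from h import *
s=r.capture("scene");t=r.capture("top")
p=r.state()["position"]
print("tcp proj",np.round(proj(s,p),1),np.round(proj(t,p),1))
a=s["pixels"][160:250,197:317];b=t["pixels"][80:150,160:280]
im=np.vstack([cv2.resize(a,(720,0) if 0 else None,fx=3.6,fy=3.6,interpolation=cv2.INTER_CUBIC),cv2.resize(b,None,fx=3.6,fy=3.6,interpolation=cv2.INTER_CUBIC)])
cv2.imwrite("pics/above.png",im[:,:,::-1])
E
```

```text
time_s: 3.17
position: [583.4, 144.3, 270.5]
tcp_rot: [-3.14, -0.001, 1.296]
force: [-0.3, -0.2, -0.1]
grip_width: 85.3
finger_force: 0.0
t 3.1667 pos [583.4 144.3 270.5] rpy [-3.140e+00 -1.000e-03  1.296e+00] j [ 0.19  0.34 -0.68  1.7   0.23  1.18 -0.82] F [-0.3 -0.2 -0.1] T [ 0.05  0.01 -0.01] w 85.3 ff 0.0
tool shift mm [-0.3  1.7 40.5]
tcp proj [252.5 180.3] [216.8 109.2]
```

View pics/above.png

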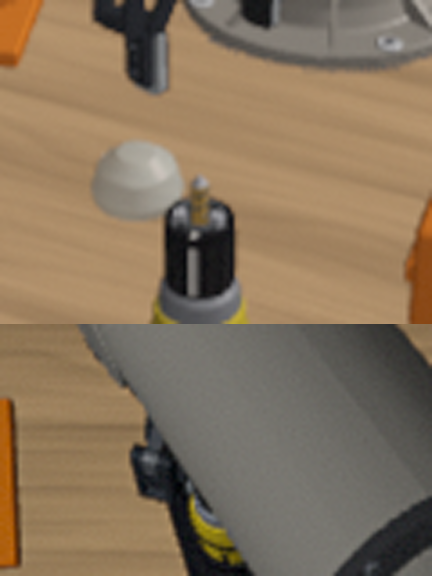

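```bash
python3 - <<'E'
from h import *
s=r.capture("scene")
p=np.array(r.state()["position"])+[0,0,13]; y=np.array([.962,-.271,0])
for k in(-45,0,45): print(np.round(proj(s,p+k*y),1))
cv2.imwrite("pics/s3.png",cv2.resize(s["pixels"][40:260,130:390],None,fx=2.5,fy=2.5,interpolation=cv2.INTER_CUBIC)[:,:,::-1])
E
```

```text
[266.7 166. ]
[252.2 174.6]
[236.7 183.7]
```

View pics/s3.png

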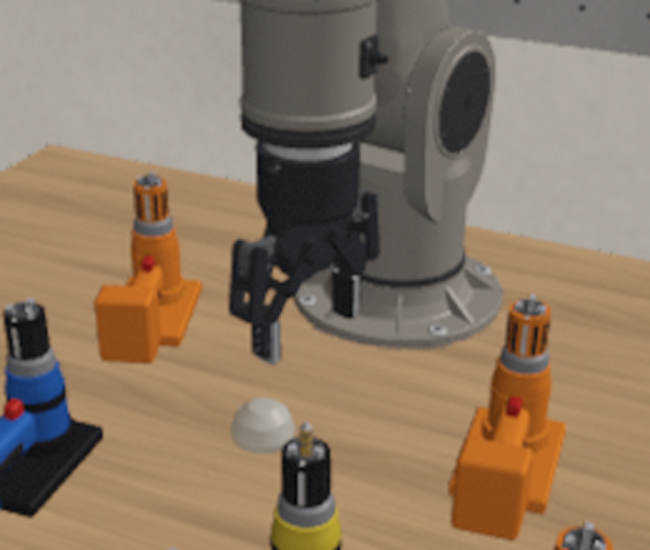

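The fingers show at (236,182) and (268,164), midpoint (252.4,173), right where the calibration predicts and above the chuck. Descending now.

```bash
python3 -m pendant '[[[0,0,0,0,0.0017,0.019,-1],[0,0,0,0,0,0.019,-1],[0,0,0,0,0,0.019,-1],[0,0,0,0,0,0.019,-1],[0,0,0,0,0,0.019,-1],[0,0,0,0,0,0.019,-1],[0,0,0,0,0,0.018,-1],[0,0,0,0,0,0,-1]]]'; python3 go.py 585 143.5 138
python3 - <<'E'
from h import *
s=r.capture("scene")
cv2.imwrite("pics/s4.png",cv2.resize(s["pixels"][130:270,180:320],None,fx=4,fy=4,interpolation=cv2.INTER_CUBIC)[:,:,::-1])
E
```

```text
time_s: 3.98
position: [583.6, 139.3, 136.4]
tcp_rot: [-3.138, 0.003, 1.294]
force: [-0.7, 0.1, -0.3]
grip_width: 85.4
finger_force: 0.0
t 3.9833 pos [583.6 139.3 136.4] rpy [-3.138e+00  3.000e-03  1.294e+00] j [ 0.14  0.48 -0.63  1.83  0.34  0.95 -0.91] F [-0.7  0.1 -0.3] T [ 0.    0.05 -0.02] w 85.4 ff 0.0
tool shift mm [ 4.4  0.2 -1.6]
```

View pics/s4.png

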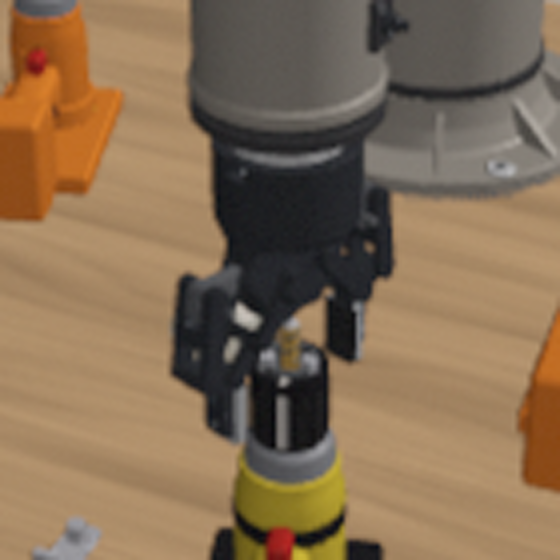

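```bash
python3 -m pendant '[[[0,0,0,0.0035,0,-0.002,-1],[0,0,0,0,0,0,-1],[0,0,0,0,0,0,-1],[0,0,0,0,0,0,0],[0,0,0,0,0,0,0],[0,0,0,0,0,0,0],[0,0,0,0,0,0,0],[0,0,0,0,0,0,0]]]'; python3 go.py 585 143.5 138
```

```text
time_s: 4.7
position: [586.9, 144.7, 141.7]
tcp_rot: [3.14, -0.0, 1.297]
force: [3.8, -1.4, 2.2]
grip_width: 42.8
finger_force: 2.2
t 4.7 pos [586.9 144.7 141.7] rpy [ 3.14  -0.     1.297] j [ 0.14  0.48 -0.63  1.82  0.34  0.95 -0.91] F [ 3.8 -1.4  2.2] T [-0.38 -0.9  -0.03] w 42.8 ff 2.179913967847824
tool shift mm [-1.7 -1.5  3.7]
```

```bash
python3 -m pendant '[[[0,0,0,0,0,0,-0.5],[0,0,0,0,0,0,-0.5],[0,0,0,0,0.001,0.004,-0.5],[0,0,0,0,0,0,-0.5],[0,0,0,0,0,0,1],[0,0,0,0,0,0,1],[0,0,0,0,0,0,1],[0,0,0,0,0,0,1]]]'; python3 go.py 585 143.5 138
```

```text
time_s: 5.37
position: [587.3, 144.6, 137.5]
tcp_rot: [3.141, -0.0, 1.297]
force: [0.8, -0.3, 0.7]
grip_width: 40.7
finger_force: 60.5
t 5.3667 pos [587.3 144.6 137.5] rpy [ 3.141 -0.     1.297] j [ 0.14  0.48 -0.63  1.82  0.34  0.95 -0.91] F [ 0.8 -0.3  0.7] T [-0.18 -0.22  0.04] w 40.7 ff 60.49845635890961
tool shift mm [-1.7 -1.9 -0.5]
```

Firm, centred grip (40.7 mm, side force under 1 N). Turning clockwise.

```bash
python3 -m pendant '[[[0,0,5,0,0,0,1],[0,0,5,0,0,0,1],[0,0,5,0,0,0,1],[0,0,5,0,0,0,1],[0,0,5,0,0,0,1],[0,0,5,0,0,0,1],[0,0,5,0,0,0,1],[0,0,5,0,0,0,1]]]'; python3 go.py 587.3 144.6 138
```

```text
time_s: 6.03
position: [588.6, 143.7, 137.5]
tcp_rot: [3.14, -0.002, 0.594]
force: [11.1, -4.8, -5.8]
grip_width: 40.6
finger_force: 61.0
t 6.0333 pos [588.6 143.7 137.5] rpy [ 3.14e+00 -2.00e-03  5.94e-01] j [ 0.02  0.45 -0.47  1.83  0.25  0.92 -1.54] F [11.1 -4.8 -5.8] T [-0.98 -2.24  0.19] w 40.6 ff 61.01257503032684
tool shift mm [-0.5 -1.5 -0.5]
```

```bash
python3 -m pendant '[[[0,0,2.5,0,0,0,1],[0,0,2.5,0,0,0,1],[0,0,2.5,0,0,0,1],[0,0,2.5,0,0,0,1],[0,0,2.5,0,0,0,1],[0,0,2.5,0,0,0,1],[0,0,0,0,0,0,1],[0,0,0,0,0,0,1]]]'; python3 go.py 587.3 144.6 138
```

```text
time_s: 6.7
position: [588.9, 143.1, 137.6]
tcp_rot: [3.14, -0.002, 0.335]
force: [12.8, -7.3, -4.7]
grip_width: 40.8
finger_force: 61.2
t 6.7 pos [588.9 143.1 137.6] rpy [ 3.14e+00 -2.00e-03  3.35e-01] j [-0.02  0.44 -0.42  1.83  0.22  0.91 -1.77] F [12.8 -7.3 -4.7] T [-1.37 -2.42 -0.12] w 40.8 ff 61.243178844451904
tool shift mm [-1.  -1.9 -0.4]
```

```bash
python3 -m pendant '[[[0,0,2.5,0,0,0,1],[0,0,2.5,0,0,0,1],[0,0,2.5,0,0,0,1],[0,0,2.5,0,0,0,1],[0,0,0,0,0,0,1],[0,0,0,0,0,0,1],[0,0,0,0,0,0,1],[0,0,0,0,0,0,1]]]'; python3 go.py 587.3 144.6 138
```

```text
time_s: 7.37
position: [588.4, 142.6, 137.6]
tcp_rot: [3.139, -0.002, 0.162]
force: [8.6, -9.9, -1.2]
grip_width: 41.1
finger_force: 61.6
t 7.3667 pos [588.4 142.6 137.6] rpy [ 3.139e+00 -2.000e-03  1.620e-01] j [-0.05  0.44 -0.38  1.83  0.2   0.91 -1.93] F [ 8.6 -9.9 -1.2] T [-2.02 -1.62  0.78] w 41.1 ff 61.62841558456421
tool shift mm [-0.8 -2.1 -0.4]
```

```bash
python3 -m pendant '[[[0,0,2,0,0,0,1],[0,0,2,0,0,0,1],[0,0,2,0,0,0,1],[0,0,2,0,0,0,1],[0,0,0,0,0,0,1],[0,0,0,0,0,0,1],[0,0,0,0,0,0,1],[0,0,0,0,0,0,1]]]'; python3 go.py 587.3 144.6 138
```

```text
time_s: 8.03
position: [589.0, 142.4, 137.6]
tcp_rot: [3.14, -0.003, 0.022]
force: [12.1, -10.8, -2.6]
grip_width: 40.5
finger_force: 62.6
t 8.0333 pos [589.  142.4 137.6] rpy [ 3.14e+00 -3.00e-03  2.20e-02] j [-0.07  0.43 -0.35  1.83  0.19  0.9  -2.06] F [ 12.1 -10.8  -2.6] T [-2.21 -2.37  0.84] w 40.5 ff 62.629210352897644
tool shift mm [-1.6 -2.2 -0.4]
```

```bash
python3 -m pendant '[[[0,0,2,0,0,0,1],[0,0,2,0,0,0,1],[0,0,2,0,0,0,1],[0,0,2,0,0,0,1],[0,0,0,0,0,0,1],[0,0,0,0,0,0,1],[0,0,0,0,0,0,1],[0,0,0,0,0,0,1]]]'; python3 go.py 587.3 144.6 138
```

```text
time_s: 8.7
position: [588.5, 142.1, 137.7]
tcp_rot: [3.14, -0.002, -0.119]
force: [7.9, -11.8, 1.0]
grip_width: 40.6
finger_force: 62.9
t 8.7 pos [588.5 142.1 137.7] rpy [ 3.14e+00 -2.00e-03 -1.19e-01] j [-0.1   0.43 -0.32  1.84  0.17  0.9  -2.18] F [  7.9 -11.8   1. ] T [-2.47 -1.6   0.18] w 40.6 ff 62.93617308139801
tool shift mm [-1.5 -2.3 -0.3]
```

The gripper has turned 1.42 rad, more than the sleeve's 1.15 rad range, so the fingers have slipped at the stop or elsewhere. I'll release, rise and check the sleeve.

```bash
python3 -m pendant '[[[0,0,0,0,0,0,-1],[0,0,0,0,0,0,-1],[0,0,0,0,0,0,-1],[0,0,0,0,0,0,-1],[0,0,0,0,0,0,-1],[0,0,0,0,0,-0.02,-1],[0,0,0,0,0,-0.04,-1],[0,0,0,0,0,-0.04,-1]]]'; python3 go.py 587.3 144.6 138
python3 - <<'E'
from h import *
s=r.capture("scene")
cv2.imwrite("pics/s5.png",cv2.resize(s["pixels"][200:240,227:277],None,fx=10,fy=10,interpolation=cv2.INTER_CUBIC)[:,:,::-1])
E
```

```text
time_s: 9.37
position: [586.0, 144.7, 237.5]
tcp_rot: [3.141, 0.003, -0.116]
force: [0.8, -0.1, 0.1]
grip_width: 85.5
finger_force: 0.0
t 9.3667 pos [586.  144.7 237.5] rpy [ 3.141e+00  3.000e-03 -1.160e-01] j [-0.08  0.33 -0.34  1.74  0.12  1.09 -2.14] F [ 0.8 -0.1  0.1] T [ 0.02 -0.04  0.04] w 85.5 ff 0.0
tool shift mm [ 1.3 -0.1 99.5]
```

View pics/s5.png

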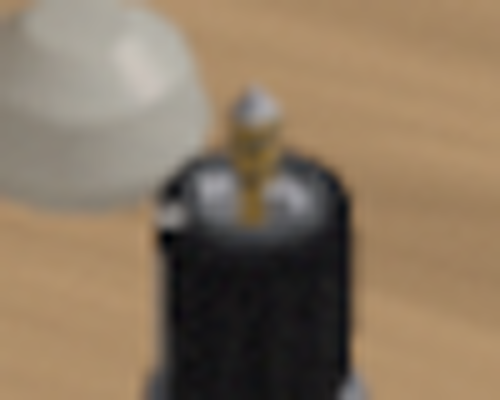

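The bit is upright with its tip at about (252.5,210). The jaws have closed inward, and the sleeve's white mark has moved from (251,225) to the left edge at about (244,221.5). I'll measure the turn angle.

```bash
python3 - <<'E'
from h import *
from scipy.optimize import minimize_scalar
s=r.capture("scene")
for ctr in((585,143.5),(587,144.5),(585,142)):
  P=lambda a,z,R=21: np.array(proj(s,(ctr[0]+R*np.cos(a),ctr[1]+R*np.sin(a),z)))
  print(ctr,"face",np.round(proj(s,(*ctr,179)),1),"edges",[np.round(P(a,150)[0],1) for a in(.46+1.57,.46-1.57)])
  for uv in((251,225.4),(244.2,221.5)):
    g=np.linspace(-2.5,2.5,501)
    for z in(175,173): 
        e=[np.hypot(*(P(a,z)-uv)) for a in g]; print(uv,z,g[np.argmin(e)],round(min(e),2))
for a in np.arange(-1.5,.6,.1): print(round(a,1),np.round(P(a,174),1),end=';')
g=s["pixels"].astype(int).sum(2)
print(); print(g[216:240,240:266])
E
```

```text
(585, 143.5) face [252.9 218.4] edges [np.float64(262.8), np.float64(243.0)]
(251, 225.4) 175 0.25 0.51
(251, 225.4) 173 0.2400000000000002 1.28
(244.2, 221.5) 175 -0.78 0.91
(244.2, 221.5) 173 -0.9299999999999999 1.21
(587, 144.5) face [252.9 219. ] edges [np.float64(262.8), np.float64(243.0)]
(251, 225.4) 175 0.2400000000000002 1.16
(251, 225.4) 173 0.2200000000000002 1.93
(244.2, 221.5) 175 -0.9099999999999999 1.17
(244.2, 221.5) 173 -1.09 1.31
(585, 142) face [252.3 218.2] edges [np.float64(262.1), np.float64(242.4)]
(251, 225.4) 175 0.31999999999999984 0.38
(251, 225.4) 173 0.31000000000000005 1.16
(244.2, 221.5) 175 -0.69 1.34
(244.2, 221.5) 173 -0.8300000000000001 1.74
-1.5 [243. 218.];-1.4 [242.7 218.5];-1.3 [242.4 219.1];-1.2 [242.3 219.7];-1.1 [242.2 220.3];-1.0 [242.3 220.9];-0.9 [242.5 221.5];-0.8 [242.7 222.1];-0.7 [243.1 222.6];-0.6 [243.5 223.2];-0.5 [244.1 223.7];-0.4 [244.7 224.2];-0.3 [245.4 224.6];-0.2 [246.2 225. ];-0.1 [247.  225.3];0.0 [247.9 225.6];0.1 [248.8 225.9];0.2 [249.8 226. ];0.3 [250.8 226.2];0.4 [251.8 226.2];0.5 [252.9 226.2];
[[458 466 471 471 426 3
[... 1893 characters left out ...]
75  74  77
   72  83  77  92 335 410 420 421]
 [418 421 369 229  91  62  66  62  54  60  73  70  59  56  77  71  70  71
   68  82  85  78 374 430 428 424]
 [415 419 365 228  91  62  65  53  60  63  71  61  46  56  64  65  82  75
   63  86  79  80 371 430 435 432]
 [418 401 335 209  96  71  59  66  67  67  68  67  54  57  68  84  72  66
   69  79  84  79 356 422 425 427]
 [422 354 274 183  95  67  66  61  60  74  68  68  61  60  69  79  72  71
   74  88  81 116 346 416 425 424]
 [424 323 234 164  77  58  56  56  66  67  72  54  58  56  78  79  64  68
   79  90  77 223 363 409 423 426]
 [410 302 222 163  74  59  63  49  61  68  63  56  54  59  75  75  74  59
   67  92 124 333 400 392 416 431]]
```

The measured turn is about 1.05–1.3 rad, which fits the stop but isn't precise enough. I'll grasp again at a fresh yaw and push once more to confirm.

```bash
python3 -m pendant '[[[0,0,-7,0,0,0,-1],[0,0,-7,0,0,0,-1],[0,0,-7,0,0,0,-1],[0,0,-7,0,0,0,-1],[0,0,-7,0,0,0,-1],[0,0,-7,0,0,0,-1],[0,0,0,0,0,0,-1],[0,0,0,0,0,0,-1]]]'; python3 go.py 587.3 144.6 138
```

```text
time_s: 10.13
position: [587.0, 144.6, 237.3]
tcp_rot: [-3.141, -0.0, 0.613]
force: [0.3, 0.0, -0.3]
grip_width: 85.3
finger_force: 0.0
t 10.1333 pos [587.  144.6 237.3] rpy [-3.141 -0.     0.613] j [ 0.02  0.34 -0.46  1.74  0.17  1.1  -1.45] F [ 0.3  0.  -0.3] T [-0.03 -0.   -0.  ] w 85.3 ff 0.0
tool shift mm [ 0.2  0.2 99.3]
```

```bash
python3 -m pendant '[[[0,0,0,0,0,0.025,-1],[0,0,0,0,0,0.025,-1],[0,0,0,0,0,0.025,-1],[0,0,0,0,0,0.015,-1],[0,0,0,0,0,0.009,-1],[0,0,0,0,0,0,-1],[0,0,0,0,0,0,-1],[0,0,0,0,0,0,-1]]]'; python3 go.py 587.3 144.6 138
```

```text
time_s: 10.8
position: [587.7, 145.0, 139.5]
tcp_rot: [3.141, -0.001, 0.615]
force: [0.9, -0.2, -0.4]
grip_width: 85.5
finger_force: 0.0
t 10.8 pos [587.7 145.  139.5] rpy [ 3.141e+00 -1.000e-03  6.150e-01] j [-0.    0.44 -0.44  1.83  0.23  0.92 -1.5 ] F [ 0.9 -0.2 -0.4] T [0.   0.03 0.03] w 85.5 ff 0.0
tool shift mm [-0.6  0.1  1.5]
```

```bash
python3 -m pendant '[[[0,0,0,0,0,0,1],[0,0,0,0,0,0,1],[0,0,0,0,0,0,1],[0,0,0,0,0,0,1],[0,0,0,0,0,0,1],[0,0,0,0,0,0,1],[0,0,0,0,0,0,1],[0,0,0,0,0,0,1]]]'; python3 go.py 587.3 144.6 138
```

```text
time_s: 11.47
position: [588.3, 143.5, 139.6]
tcp_rot: [3.139, -0.001, 0.615]
force: [1.7, -6.1, 11.4]
grip_width: 40.5
finger_force: 59.5
t 11.4667 pos [588.3 143.5 139.6] rpy [ 3.139e+00 -1.000e-03  6.150e-01] j [-0.    0.44 -0.44  1.83  0.23  0.92 -1.5 ] F [ 1.7 -6.1 11.4] T [-1.41 -0.22  0.12] w 40.5 ff 59.49500799179077
tool shift mm [-0.2 -1.5  1.6]
```

```bash
python3 -m pendant '[[[0,0,2,0,0,0,1],[0,0,2,0,0,0,1],[0,0,2,0,0,0,1],[0,0,0,0,0,0,1],[0,0,0,0,0,0,1],[0,0,0,0,0,0,1],[0,0,0,0,0,0,1],[0,0,0,0,0,0,1]]]'; python3 go.py 587.3 144.6 138;  python3 -m pendant '[[[0,0,2,0,0,0,1],[0,0,2,0,0,0,1],[0,0,2,0,0,0,1],[0,0,2,0,0,0,1],[0,0,2,0,0,0,1],[0,0,2,0,0,0,1],[0,0,0,0,0,0,1],[0,0,0,0,0,0,1]]]'; python3 go.py 587.3 144.6 138
python3 - <<'E'
from h import *
s=r.capture("scene"); g=s["pixels"].astype(int).sum(2); print(g[216:230,240:254])
E
```

```text
time_s: 12.13
position: [589.9, 144.2, 139.7]
tcp_rot: [3.139, -0.005, 0.512]
force: [14.0, -2.5, 0.2]
grip_width: 40.8
finger_force: 61.6
t 12.1333 pos [589.9 144.2 139.7] rpy [ 3.139 -0.005  0.512] j [-0.02  0.44 -0.42  1.83  0.22  0.91 -1.6 ] F [14.  -2.5  0.2] T [-0.76 -2.87  1.18] w 40.8 ff 61.55498921871185
tool shift mm [-2.1 -1.7  1.7]
time_s: 12.8
position: [590.1, 143.4, 139.6]
tcp_rot: [3.14, -0.005, 0.301]
force: [14.2, -6.0, 1.5]
grip_width: 40.8
finger_force: 62.2
t 12.8 pos [590.1 143.4 139.6] rpy [ 3.14  -0.005  0.301] j [-0.05  0.43 -0.37  1.83  0.2   0.91 -1.79] F [14.2 -6.   1.5] T [-1.24 -2.89  0.18] w 40.8 ff 62.16434061527252
tool shift mm [-2.3 -2.   1.6]
[[ 85 102 163 383 418 297 194 225 249 245 242 256 258 285]
 [ 89 111 114 261 243 167 263 357 379 380 295 228 235 276]
 [ 99 118 115  91  81 188 276 449 476 460 349 238 229 341]
 [ 84 119 118  90  90 191 236 419 439 413 354 285 257 349]
 [263 201 208 230 284 232 224 333 360 360 344 289 252 289]
 [360 247 273 363 392 280 197 275 318 332 324 278 259 282]
 [333 206 210 323 318 213 142 176 226 255 259 259 258 265]
 [291 176  80  65  68  82  90 121 151 176 194 211 213 220]
 [287 182  87  69  59  69  78  90 108 129 139 142 137 144]
 [286 180 163 119  39  57  59  73  68  86  88  98  96  90]
 [290 180 218 150  55  50  49  53  61  59  72  72  67  74]
 [287 183 213 156  64  69  57  50  48  63  52  59  52  48]
 [291 175 214 157  54  73  59  56  63  66  66  54  57  54]
 [286 176 216 159  52  69  64  56  58  71  65  68  53  63]]
```

The mark didn't move through another 0.31 rad of twist: the torque rose to 1.2 N m and then the fingers slipped. The sleeve is therefore at its stop. Releasing and rising.

```bash
python3 -m pendant '[[[0,0,0,0,0,0,-1],[0,0,0,0,0,0,-1],[0,0,0,0,0,0,-1],[0,0,0,0,0,0,-1],[0,0,0,0,0,0,-1],[0,0,0,0,0,-0.02,-1],[0,0,0,0,0,-0.04,-1],[0,0,0,0,0,-0.04,-1]]]';python3 -m pendant '[[[0,0,0,0,0,-0.03,-1],[0,0,0,0,0,-0.02,-1],[0,0,0,0,0,0,-1],[0,0,0,0,0,0,-1],[0,0,0,0,0,0,-1],[0,0,0,0,0,0,-1],[0,0,0,0,0,0,-1],[0,0,0,0,0,0,-1]]]'
python3 - <<'E'
from h import *
s=r.capture("scene"); g=s["pixels"].astype(int).sum(2); print(g[216:230,240:250])
cv2.imwrite("pics/s6.png",cv2.resize(s["pixels"][140:260,90:290],None,fx=4,fy=4,interpolation=cv2.INTER_CUBIC)[:,:,::-1])
E
```

```text
time_s: 13.52
position: [586.0, 144.6, 238.4]
tcp_rot: [-3.141, 0.003, 0.303]
force: [1.0, 0.7, 1.3]
grip_width: 85.5
finger_force: 0.0
time_s: 14.18
position: [586.8, 144.6, 287.4]
tcp_rot: [-3.141, 0.001, 0.302]
force: [-0.7, -0.2, 1.0]
grip_width: 85.2
finger_force: 0.0
[[456 465 470 468 427 297 199 226 246 247]
 [454 450 447 395 276 166 261 355 374 379]
 [417 411 380 253 106 179 275 447 476 457]
 [382 381 309 164  77 186 235 418 434 409]
 [375 389 332 254 280 231 225 329 354 359]
 [386 392 389 379 394 280 194 271 311 332]
 [411 407 341 333 317 215 147 176 226 251]
 [422 422 274  62  67  79  87 110 150 168]
 [417 418 280  78  51  66  67  91 105 127]
 [409 415 329 158  50  59  57  69  57  79]
 [411 410 360 204  47  54  54  48  72  71]
 [417 413 360 201  50  55  55  56  59  55]
 [418 422 363 207  53  64  60  49  52  65]
 [424 420 364 203  52  68  65  60  68  58]]
```

View pics/s6.png

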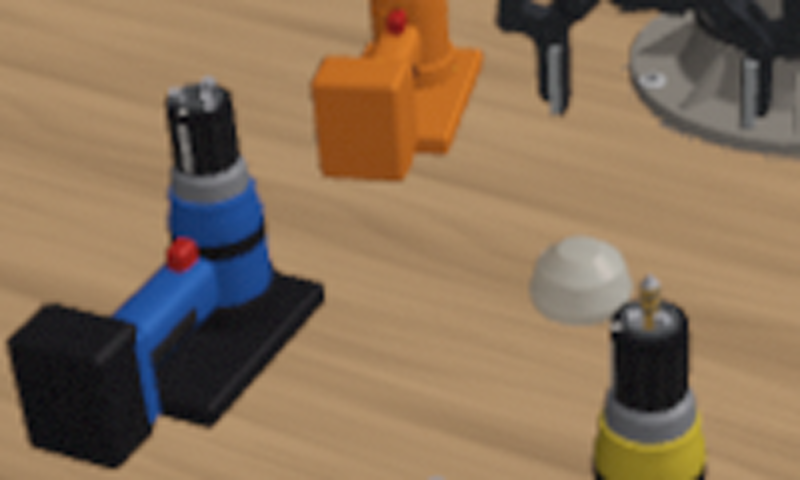

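The bit stands upright at (650,285) in the crop with the jaws closed on it. The sleeve mark stays at the left edge, the blue drill is untouched, and the gripper is clear. Handing in.

```bash
python3 -c "
from bench import r
print(r.finish_job())"
```

```text
the job is handed in; nothing more can be done
None
```

The yellow chuck's sleeve is turned clockwise to its stop, the jaws are closed on the upright bit, the gripper has let go, and the job is handed in at about 14 s; the blue drill was not touched.

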